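# Scan a pamphlet on the library's flatbed scanner

### The job

A pamphlet lies on the glass of the flatbed scanner. With the closed fingertips, press the power rocker at the right-hand end of the control strip over to on, then push the raised lid down until it lies fully shut, without slamming it, and then press the large round scan key all the way down and let it come up again. Press none of the small keys, and neither pick up nor shift the pamphlet, the rubber stamp on the strip or anything else on the desk.

Things in the scene. Friction and masses are not known exactly. Their poses are not given: they have to be found in the camera images.
- scanner: Flatbed scanner, light grey, fixed, 330 (x) x 400 (y) x 52 mm. Origin: centre of its underside on the desk; x to its rear, y to its left, z up; yaw varies. Its front 65 mm (x -165 to -100) is a dark control strip, surface 45 mm high, with keys and rocker in a row at x = -135 mm: scan key y = +150, small keys +110, +78, +46, rocker -165 mm. Behind it the bed with the glass is 52 mm high.
- power (a joint): Black power rocker in a grey bezel, 36 mm long (along scanner y) x 20 mm; its halves meet in a shallow V at the pivot, 51 mm high. 0 rad = off: right-hand (-y) half raised, its end 7 mm above the pivot, left half level. 0.4 rad = on: right half level, left half raised. Stiff: it stays where it is left, so press the end straight down until the half is level; about 4 N.
- power_on_end (a point): Point on the face of the rocker's right-hand (-y) half, 15 mm from the pivot (3 mm from the end of the half): the place to press to switch on. It moves with the rocker: 57 mm above the desk when off, 51 mm when on.
- lid (a joint): Scanner lid, light grey, 250 mm deep x 392 mm wide x 24 mm thick, about 0.6 kg, hinged at its rear on the line x = +145, z = 56 mm of the scanner frame. 0 rad = shut, larger = more open (front edge up); starts at 0.7 to 1.05, stop 1.35. A stiff hinge holds it where it is left; pushing down at the front edge takes about 2 N nearly shut to 8 N wide open. Shut, its top is 76 mm high.
- lid_front (a point): Middle of the lid's upper front edge; moves with the lid. It lies 250 mm from the hinge line along the lid and 20 mm above it, square to the lid. Shut, it is at x = -105, y = 0, z = 76 mm in the scanner frame.
- scan_key (a joint): The scan key: the large round grey key, 30 mm across, at the left-hand (+y) end of the strip. m: 0 = up, 0.004 = fully down; spring, about 1.5 N to start and 5 N fully down.
- scan_key_top (a point): Centre of the scan key's top face, 52 mm above the desk when up.
- key_a (a joint): Small round grey key, 16 mm across, 40 mm to the right of the scan key; top 52 mm high; not to be pressed. m: 0 = up, 0.004 = down.
- key_b (a joint): The next small round key, 32 mm farther right; same size; not to be pressed.
- key_c (a joint): The third small round key, 32 mm farther right; same size; not to be pressed.
- pamphlet: Stiff-covered buff pamphlet, 150 x 210 x 4 mm, loose on the glass under the lid; fits under the shut lid. Origin: centre of its underside. To be left where it lies.
- stamp: Wooden rubber stamp, foot 20 x 40 mm, 55 mm tall with a round knob handle, standing loose on the free stretch of the control strip (on its 45 mm high surface) between the rocker and the small keys, clear of the shut lid. Origin: centre of its foot. To be left alone.
- pen_pot: Dark steel pot, 76 mm across and 90 mm tall, with pencils up to 150 mm, close beside the scanner, left or right. Origin: centre of its underside. To be left alone.
- stapler: Black desk stapler, 34 x 135 mm, 48 mm tall, lying on the desk in front of the scanner. Origin: centre of its underside. To be left alone.
- ink_pad: Closed steel ink pad tin, 72 x 112 x 21 mm, lying on the desk in front of the scanner. Origin: centre of its underside. To be left alone.
- mug: White mug, 84 mm across, 95 mm tall, close beside the scanner, right or left. Origin: centre of its underside. To be left alone.

How it is judged:
By the outcome, as a careful person would: the job done as asked, in the order asked, and still so for the second after the job is handed in, with the robot touching nothing.
It also fails if it takes over 54 s, if anything falls off the work surface, if the arm or the gripper's body presses on something with over 40 N, if the wrist force passes 120 N, or if a joint passes its speed limit or range.

### The arm

A 6-joint arm with a two-finger parallel gripper is mounted at the origin on the work surface. World frame = base frame: x ahead of the robot, y to its left, z up, the work surface at z = 0. Lengths are in m, angles in rad, forces in N, time in s.
With the tool pointing down it reaches from about 0.275 to 0.825 m from the base axis. Payload 4.9 kg.
Tool frame: the origin (TCP) lies midway between the tips of the shut fingers; the grasp point (between the pads) lies 19 mm behind it; z points along the fingers, y is the line along which they close (so a half turn about z gives the same grasp; the last joint's range is limited). The gripper opens to 85 mm and grips with 20 to 120 N. Pads are 22 mm wide; open, the fingers measure 114 mm over their backs; the gripper's body (76 mm by 85 mm) begins 54 mm behind the grasp point. The pads swing forward as they close: fully open they stand 13 mm farther back than shut.
Start: joints at [-1.347, 0.326, -0.193, 1.052, 0, 1.437], TCP at [0.193, -0.515, 0.231] pointing down, gripper open.
Joint ranges: [-2.65, 2.65], [-0.97, 1.79], [-1.3, 1.35], [-1.93, 2.1], [-1.47, 1.37], [-3.14, 3.14]. Speed limits (rad/s): [2.57, 2.57, 3.14, 3.14, 3.14, 3.14].

### API

Orientations are given as a 3x3 rotation matrix whose columns are the frame's x, y, z axes.
In Python, from bench import env gives the robot as it stands. The module is installed in compiled form; this text tells all that it offers.
- The arm moves only by the shell command python3 -m inch 'ROWS' [FORCE]. ROWS is JSON, a list of rows, each a list of 3 entries, a list of its own where there are three numbers: the shift along the tool's x, y, z in cm, then the turn about the tool's z in rad, then the finger opening in cm, from 0 to 8.54. In form: [[[tx, ty, tz], turn, jaw], ...]. A call has exactly 10 rows; each row shifts and turns the commanded pose from where the row before left it, along the tool's axes as they then stand; what a row does not reach is not made up. A row lasts 1/8 s, in which the tool goes at most 62.5 mm and 10.7 degrees, less where a joint would pass 70% of its speed; a pose out of reach is approached as far as the arm can. A call with a gripper value outside its range is refused whole. The fingers move at their own pace and stop on an object; FORCE is the grip in N (left out, the last holds). Time passes only in rows, so rows that do not move let the fingers close, or fill a call up. It gives the time, the measured TCP pose, the force, the opening and the grip force at its end, in the units of the state.
- env.observe(): the state, without advancing time (a new reading comes with each control period).
- env.capture(name): name is "scene" or "top" or "wrist"; returns (picture, depth): 400x640x3 uint8, red, green, blue; 400x640 float32, m along the optical axis (not along the pixel's ray), 0 where there is no reading.
- env.calibration(name): a dict with "intrinsics" (3x3 intrinsics, pixels), "R" (3x3) and "t" (3): a world point X has camera coordinates R X + t; the wrist camera has in their place "mount" (4x4, takes a point from camera to tool coordinates, whose origin is the TCP and whose axes are the flange's). Camera axes: x right, y down, z forward; pixel columns grow to the right and rows downward; lengths in m; the calibration is good to about 2 mm. The wrist camera is an equidistant fisheye: a pixel r from the principal point sees the ray r / f radians off the axis. A picture is of the moment at which its call begins: read the wrist's pose just before it. calibration takes no time and is no camera call.
- env.sign_off(): hands the job in; it is judged then, once.
The state is a dict: "clock": time; "qpos": joint angles; "joint_velocities": joint speeds; "joint_torque": joint torques, N m; "tcp_pos": TCP position; "tool_rot": TCP orientation; "force": force on the tool from outside, world axes, zero at the start; "wrist_torque": the same for the moment, N m; "gripper_width": opening from 0.0 (shut) to 1.0 (fully open); "gripper_force": force on a finger pad.
Only numpy, scipy, OpenCV 4.12 (cv2) and the standard library are available. Lean on these libraries where they do the work, as an engineer would, in place of code of your own. Each camera call takes 0.05 s, during which the arm holds its last target. There are 200 camera calls.

## Working session

There is one attempt and no reset: what is moved stays moved. The work goes in short steps, Python scripts to look and compute and a shell command to move; the robot and the scene stay as the last step left them, time stands still between calls to the robot, and variables do not carry over. Pictures are saved under pics/ and viewed, at most 10 in all, crops included, and the job is handed in when it is done.

```bash
mkdir -p pics
python3 - <<'E'
from bench import env
import numpy as np,cv2
s=env.observe();print({k:np.round(v,3).tolist() for k,v in s.items()})
for n in("scene","top"):
    p,d=env.capture(n);cv2.imwrite(f"pics/{n}.png",p[...,::-1]);np.save(f"pics/{n}_d.npy",d)
    print(n,{k:np.round(v,3).tolist() for k,v in env.calibration(n).items()})
print(env.calibration("wrist"))
E
```

```text
{'clock': 0.0, 'qpos': [-1.347, 0.327, -0.194, 1.052, -0.0, 1.437], 'joint_velocities': [0.0, 0.001, -0.0, -0.001, -0.0, 0.001], 'joint_torque': [0.003, -44.34, 26.244, 0.015, -0.0, 0.0], 'tcp_pos': [0.193, -0.515, 0.23], 'tool_rot': [[0.937, 0.35, -0.0], [0.35, -0.937, 0.002], [0.0, -0.002, -1.0]], 'force': [-0.334, -0.1, -0.668], 'wrist_torque': [-0.03, 0.016, -0.048], 'gripper_force': 0.0, 'gripper_width': 1.002}
scene {'intrinsics': [[391.071, 0.0, 321.587], [0.0, 391.071, 198.162], [0.0, 0.0, 1.0]], 'R': [[0.963, 0.27, -0.016], [0.187, -0.705, -0.685], [-0.196, 0.656, -0.729]], 't': [-0.581, -0.045, 0.939]}
top {'intrinsics': [[409.456, 0.0, 324.236], [0.0, 409.456, 196.043], [0.0, 0.0, 1.0]], 'R': [[0.012, -1.0, -0.016], [-0.994, -0.01, -0.106], [0.106, 0.017, -0.994]], 't': [0.011, 0.629, 0.978]}
{'intrinsics': array([[309.70691629,   0.        , 320.11362054],
       [  0.        , 309.70691629, 200.30189245],
       [  0.        ,   0.        ,   1.        ]]), 'mount': array([[-7.66817580e-04, -9.64463183e-01, -2.64216164e-01,
         6.87667410e-02],
       [ 9.99999700e-01, -7.68007361e-04, -9.87923127e-05,
        -4.90381706e-04],
       [-1.07638411e-04, -2.64216161e-01,  9.64463482e-01,
        -1.43034395e-01],
       [ 0.00000000e+00,  0.00000000e+00,  0.00000000e+00,
         1.00000000e+00]])}
```

View pics/scene.png

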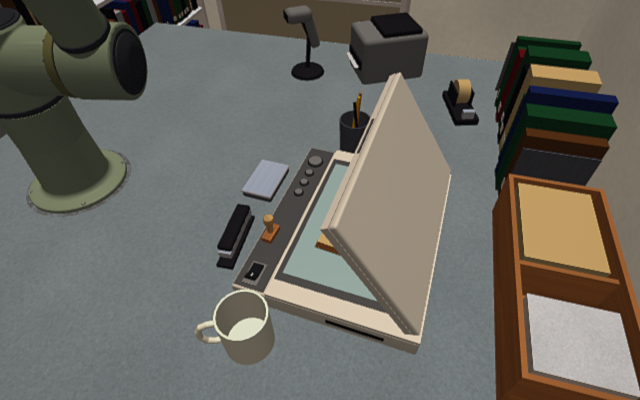

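View pics/top.png

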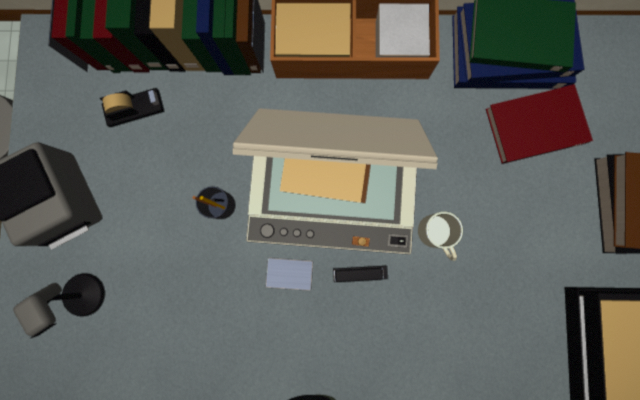

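The scene view shows the scan key at about (316,160), the rocker at (256,271) and the lid's upper edge from (398,75) to (325,232). In the top view the key is at (267,231), the rocker at (398,240) and the lid's front edge runs from (234,150) to (436,163).

```bash
cat > h.py <<'E'
import numpy as np,cv2
from bench import env
C={n:env.calibration(n) for n in("scene","top")}
def ray(n,u,v):
    c=C[n];d=c["R"].T@np.linalg.inv(c["intrinsics"])@[u,v,1];return -c["R"].T@c["t"],d
def atz(n,u,v,z):
    o,d=ray(n,u,v);return o+d*(z-o[2])/d[2]
def bydepth(n,u,v,D):
    o,d=ray(n,u,v);return o+d*D[int(round(v)),int(round(u))]
def tri(a,b):
    P=[C[n]["intrinsics"]@np.c_[C[n]["R"],C[n]["t"]] for n in("scene","top")]
    X=cv2.triangulatePoints(*P,np.array(a,float),np.array(b,float))[:,0];return X[:3]/X[3]
E
python3 - <<'E'
from h import *
t=cv2.imread("pics/top.png");s=cv2.imread("pics/scene.png")
a=cv2.resize(t[205:265,235:425],None,fx=4,fy=4,interpolation=2)
b=cv2.resize(s[140:300,220:345],None,fx=2.2,fy=2.2,interpolation=2)
im=np.zeros((600,760,3),np.uint8);im[:240]=a;im[242:242+b.shape[0],:b.shape[1]]=b
b2=cv2.resize(s[250:300,225:300],None,fx=5,fy=5,interpolation=2);im[242:492,300:675]=b2
cv2.imwrite("pics/crop.png",im)
T=np.load("pics/top_d.npy");S=np.load("pics/scene_d.npy")
for q in[(267,231),(398,240),(284,232),(310,234)]:print("top",q,bydepth("top",*q,T).round(3))
for q in[(316,160),(256,271),(391,100),(335,215)]:print("sc",q,bydepth("scene",*q,S).round(3))
E
```

```text
top (267, 231) [0.541 0.154 0.051]
top (398, 240) [ 0.523 -0.16   0.052]
top (284, 232) [0.539 0.113 0.057]
top (310, 234) [0.535 0.051 0.053]
sc (316, 160) [0.547 0.156 0.051]
sc (256, 271) [ 0.528 -0.158  0.052]
sc (391, 100) [0.704 0.098 0.271]
sc (335, 215) [ 0.676 -0.178  0.271]
```

View pics/crop.png

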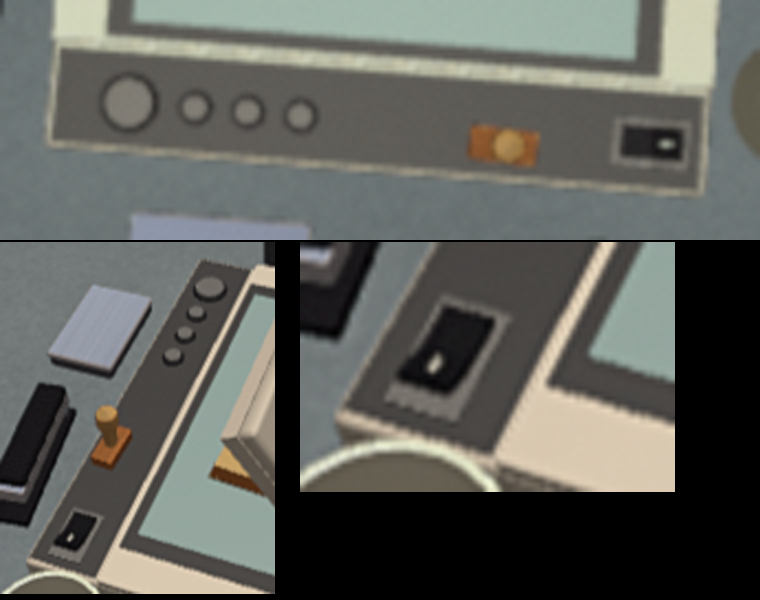

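The crop shows the scan key, the three small keys, the stamp (foot at top-crop (504,145)) and the rocker (652,143). The marked raised half of the rocker is on the right.

Run:
```python
from h import *
from scipy.optimize import least_squares
tp=np.array([[129,102],[196,107],[248,111],[300,115],[652,143]])/4+[234.6,204.6]
sp=np.r_[np.array([[209,46],[196,71],[184.5,92],[173,113]])/2.2+[219.8,139.8],[[254.9,273.3]]]
L=np.array([[-.135,y,z] for y,z in[(.15,.052),(.11,.052),(.078,.052),(.046,.052),(-.165,.049)]])
X=np.array([tri(a,b) for a,b in zip(sp,tp)]);print(X.round(4))
R=lambda a:np.array([[np.cos(a),-np.sin(a),0],[np.sin(a),np.cos(a),0],[0,0,1]])
f=lambda p:(L@R(p[2]).T+[p[0],p[1],0]-X)[:,:2].ravel()
for w in("tri","top","scene"):
    if w!="tri":X=np.array([atz(w,*q,z) for q,z in zip(tp if w=="top" else sp,L[:,2])])
    r=least_squares(f,[.67,0,0]);print(w,r.x.round(4),(r.fun*1e3).round(1))
    if w=="tri":p=r.x
# lid: front edge points, depth based
T=np.load("pics/top_d.npy")
O=np.array([p[0],p[1],0])
for k in range(245,430,30):
    for v in range(110,172,6):
        q=R(p[2]).T@(bydepth("top",k,v,T)-O)
        if k in(275,335,395):print(k,v,q.round(3),end=" ")
    print()
for u,v in[(504,145)]:print("stamp",(R(p[2]).T@(atz("top",u/4+234.6,v/4+204.6,.05)-O)).round(3))
print("mug",(R(p[2]).T@(atz("top",440,231,.095)-O)).round(3),"pot",(R(p[2]).T@(atz("top",214,203,.09)-O)).round(3))
np.save("pose.npy",p)
```

```text
[[ 0.5437  0.1557  0.0482]
 [ 0.5415  0.1151  0.0485]
 [ 0.5393  0.0837  0.048 ]
 [ 0.5374  0.0522  0.0488]
 [ 0.5235 -0.1595  0.045 ]]
tri [ 0.669  -0.003  -0.0645] [ 0.2 -0.3 -0.1  0.4 -0.  -0.1 -0.2 -0.6  0.1  0.6]
top [ 0.6678 -0.0039 -0.0668] [ 0.1 -0.   0.   0.5 -0.1 -0.  -0.2 -0.6  0.1  0.1]
scene [ 0.6715 -0.0053 -0.0613] [ 0.3  0.7 -0.2  0.6 -0.   0.5  0.  -1.  -0.  -0.7]

275 110 [0.154 0.152 0.077] 275 116 [0.128 0.144 0.116] 275 122 [0.103 0.137 0.155] 275 128 [0.08  0.13  0.189] 275 134 [0.059 0.124 0.219] 275 140 [0.04  0.118 0.249] 275 146 [0.022 0.113 0.276] 275 152 [0.011 0.113 0.27 ] 275 158 [0.041 0.145 0.053] 275 164 [0.027 0.144 0.051] 275 170 [0.011 0.142 0.056] 

335 110 [ 0.19   0.008 -0.001] 335 116 [0.147 0.006 0.084] 335 122 [0.121 0.004 0.125] 335 128 [0.096 0.003 0.163] 335 134 [0.074 0.002 0.197] 335 140 [0.053 0.    0.231] 335 146 [ 0.034 -0.001  0.257] 335 152 [ 0.019 -0.002  0.273] 335 158 [ 0.008 -0.003  0.272] 335 164 [ 0.036 -0.003  0.058] 335 170 [ 0.021 -0.004  0.057] 

395 110 [ 0.2   -0.147  0.002] 395 116 [ 0.184 -0.149  0.   ] 395 122 [ 0.138 -0.136  0.099] 395 128 [ 0.112 -0.131  0.14 ] 395 134 [ 0.088 -0.127  0.177] 395 140 [ 0.067 -0.123  0.208] 395 146 [ 0.047 -0.12   0.238] 395 152 [ 0.029 -0.117  0.264] 395 158 [ 0.016 -0.116  0.272] 395 164 [ 0.005 -0.117  0.27 ] 395 170 [ 0.032 -0.149  0.057] 

stamp [-0.144 -0.077  0.05 ]
mug [-0.108 -0.254  0.095] pot [-0.083  0.273  0.09 ]
```

```bash
python3 -m inch '[[[0,0,0],0.14,0],[[0,0,0],0.14,0],[[0,0,0],0.143,0],[[3,-3.6,0],0,0],[[3,-3.6,0],0,0],[[3,-3.6,0],0,0],[[3,-3.6,0],0,0],[[3,-3.6,0],0,0],[[3,-3.6,0],0,0],[[3,-3.6,0],0,0]]'
cat >> h.py <<'E'
P=np.array([.669,-.0038,-.0645])
def sf():
    s=env.observe();c,n=np.cos(P[2]),np.sin(P[2]);d=s["tcp_pos"]-[P[0],P[1],0]
    print("t",round(float(s["clock"]),2),"scanner-frame TCP cm",(100*np.array([c*d[0]+n*d[1],-n*d[0]+c*d[1],d[2]])).round(2),"yaw",round(float(np.arctan2(s["tool_rot"][1,0],s["tool_rot"][0,0])),4),"F",np.round(s["force"],1),"w",s["gripper_width"])
E
python3 -c "from h import *;sf()"
```

```text
clock: 1.35
tcp_pos: [0.4193, -0.276, 0.231]
tool_rot: [[0.998, -0.065, -0.0], [-0.065, -0.998, 0.0], [-0.0, -0.0, -1.0]]
force: [-0.1, -0.1, -0.6]
gripper_width: -0.003
gripper_force: 0.0
t 1.35 scanner-frame TCP cm [-23.16 -28.78  23.1 ] yaw -0.0653 F [-0.1 -0.1 -0.6] w -0.0034747492326842543
```

```bash
python3 -m inch '[[[3.2,-3.6,0],0,0],[[3.2,-3.6,0],0,0],[[3.2,-3.5,0],0,0],[[0,0,0],0,0],[[0,0,4],0,0],[[0,0,4],0,0],[[0,0,4],0,0],[[0,0,2],0,0],[[0,0,0],0,0],[[0,0,0],0,0]]'
python3 - <<'E'
from h import *
sf();im=[]
for n in("wrist","scene","top"):
    p,d=env.capture(n);im.append(p[...,::-1])
o=np.zeros((600,800,3),np.uint8)
o[:400,:640]=im[0]
o[400:600,:300]=cv2.resize(im[1][240:300,210:300],(300,200),interpolation=2)
o[400:600,310:]=cv2.resize(im[2][215:259,350:458],(490,200),interpolation=2)
cv2.imwrite("pics/w1.png",o)
E
```

```text
clock: 2.6
tcp_pos: [0.5216, -0.1776, 0.0921]
tool_rot: [[0.998, -0.066, 0.001], [-0.066, -0.998, -0.001], [0.001, 0.0, -1.0]]
force: [-0.5, -0.2, 0.5]
gripper_width: -0.001
gripper_force: 0.0
t 2.6 scanner-frame TCP cm [-13.59 -18.3    9.21] yaw -0.066 F [-0.5 -0.2  0.5] w -0.0010781354528654637
```

View pics/w1.png

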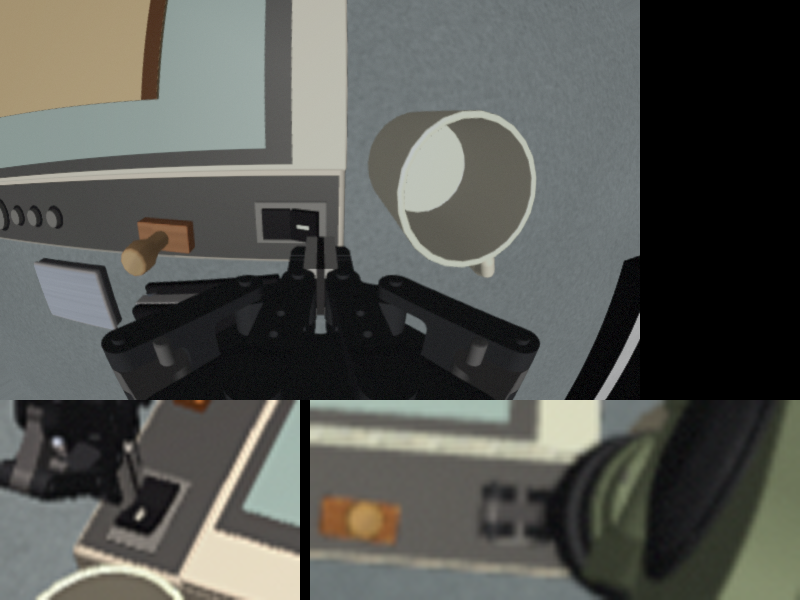

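The wrist view shows the rocker at (262–320, 209–241) with the mark at (303,227). The closed finger linkage is wide and would come close to the mug rim, so I'll turn the tool 90°.

```bash
cat >> h.py <<'E'
def wr(u,v,z,s):
    c=env.calibration("wrist");K=c["intrinsics"];m=c["mount"];a=np.array([u-K[0,2],v-K[1,2]])/K[0,0];r=np.hypot(*a)
    d=np.r_[a/r*np.sin(r),np.cos(r)];Rt=s["tool_rot"];o=s["tcp_pos"]+Rt@m[:3,3];d=Rt@m[:3,:3]@d
    X=o+d*(z-o[2])/d[2]-[P[0],P[1],0];k,n=np.cos(P[2]),np.sin(P[2]);return 100*np.array([k*X[0]+n*X[1],-n*X[0]+k*X[1],X[2]])
E
python3 - <<'E'
from h import *
s=env.observe();print(s["qpos"].round(3))
print("rocker ctr",wr(291,224,.051,s),"end",wr(319.5,226,.058,s),"bezel L/R mid",wr(256,221,.047,s),wr(327,224,.047,s),"stamp",wr(166,236,.05,s),"strip right end",wr(341,222,.045,s))
print("keys",wr(54,217,.052,s),wr(34,216,.052,s))
E
python3 -m inch '[[[0,0,0],0.175,0],[[0,0,0],0.175,0],[[0,0,0],0.175,0],[[0,0,0],0.175,0],[[0,0,0],0.175,0],[[0,0,0],0.175,0],[[0,0,0],0.175,0],[[0,0,0],0.175,0],[[0,0,0],0.17,0],[[0,0,0],0,0]]'
python3 -c "from h import *;sf()"
```

```text
[-0.462  0.459 -0.38   0.73  -0.     2.746]
rocker ctr [-13.29845135 -16.30967957   5.1       ] end [-13.17807361 -18.11844491   5.8       ] bezel L/R mid [-13.24647778 -13.96691614   4.7       ] [-13.44109155 -18.60156229   4.7       ] stamp [-14.36011452  -7.28032736   5.        ] strip right end [-13.37771482 -19.52001948   4.5       ]
keys [-13.1373812    4.37472353   5.2       ] [-13.12769919   7.55247088   5.2       ]
clock: 4.0
tcp_pos: [0.2918, -0.3686, 0.0925]
tool_rot: [[0.361, -0.919, 0.155], [-0.925, -0.332, 0.187], [-0.12, -0.211, -0.97]]
force: [-0.2, -0.8, 0.2]
gripper_width: 0.002
gripper_force: 0.0
t 4.0 scanner-frame TCP cm [-35.29 -38.83   9.25] yaw -1.1983 F [-0.2 -0.8  0.2] w 0.0022912291512186466
```

Joint 6 hit its range limit and the arm drifted sideways. I'll check for damage.

Run:
```python
from h import *
s=env.observe();print(s["qpos"].round(3))
o=np.zeros((600,800,3),np.uint8)
a,_=env.capture("scene");b,_=env.capture("top");np.save("pics/a.npy",a)
o[:400,:640]=a[...,::-1];o[400:,:]=cv2.resize(b[200:300,180:580],(800,200))[...,::-1]
cv2.imwrite("pics/chk.png",o)
```

```text
[-1.199  0.4   -0.511  0.78   0.214  3.141]
```

View pics/chk.png

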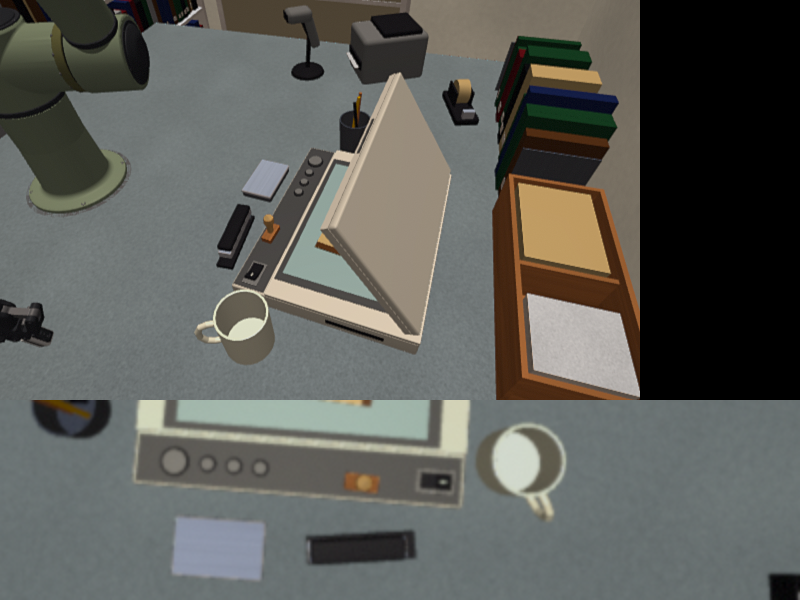

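```bash
python3 - <<'E'
from h import *
i=cv2.imread("pics/scene.png")[...,::-1].astype(int);a=np.load("pics/a.npy").astype(int)
d=np.abs(i-a).max(2);d[:,:160]=0;print("changed px",[(y,x) for y,x in np.argwhere(d>40)][:20],(d>40).sum())
E
python3 -m inch '[[[0,0,-4],0,0],[[0,0,-4],0,0],[[0,0,-4],0,0],[[0,0,0],0,0],[[0,0,0],0,0],[[0,0,0],0,0],[[0,0,0],0,0],[[0,0,0],0,0],[[0,0,0],0,0],[[0,0,0],0,0]]'
python3 -c "from h import *;sf();print(env.observe()['qpos'].round(3))"
```

```text
changed px [] 0
clock: 5.35
tcp_pos: [0.2754, -0.389, 0.2082]
tool_rot: [[0.367, -0.917, 0.154], [-0.922, -0.337, 0.189], [-0.122, -0.212, -0.97]]
force: [1.1, -0.4, -0.0]
gripper_width: -0.002
gripper_force: 0.0
t 5.35 scanner-frame TCP cm [-36.79 -40.98  20.82] yaw -1.1925 F [ 1.1 -0.4 -0. ] w -0.0018602513508233045
[-1.245  0.292 -0.331  1.081  0.208  3.088]
```

Nothing was disturbed: the scene image has no changed pixels. The tool is now tilted by about 14°, leaning front-right, and can only turn about its own axis. That still works for pressing, so I'll turn back within the joint range and compute shifts with the true rotation.

```bash
python3 -m inch '[[[0,0,0],-0.17,0],[[0,0,0],-0.17,0],[[0,0,0],-0.17,0],[[0,0,0],-0.17,0],[[0,0,0],-0.17,0],[[0,0,0],-0.17,0],[[0,0,0],-0.17,0],[[0,0,0],-0.17,0],[[0,0,0],-0.17,0],[[0,0,0],-0.17,0]]'
python3 -m inch '[[[0,0,0],-0.17,0],[[0,0,0],-0.17,0],[[0,0,0],-0.17,0],[[0,0,0],-0.17,0],[[0,0,0],-0.17,0],[[0,0,0],-0.15,0],[[0,0,0],0,0],[[0,0,0],0,0],[[0,0,0],0,0],[[0,0,0],0,0]]'
cat >> h.py <<'E'
def go(x,y,z):
    "tool-axis shift (cm) from here to scanner-frame point (cm)"
    s=env.observe();k,n=np.cos(P[2]),np.sin(P[2]);w=np.array([P[0]+(k*x-n*y)/100,P[1]+(n*x+k*y)/100,z/100])
    d=100*s["tool_rot"].T@(w-s["tcp_pos"]);print("->",(x,y,z),"tool cm",d.round(2),"norm",np.linalg.norm(d).round(1))
def unit():
    s=env.observe();k,n=np.cos(P[2]),np.sin(P[2])
    print("tool shift per cm scanner x,y,z:",*(s["tool_rot"].T@np.array(e) for e in([k,n,0],[-n,k,0],[0,0,1])))
E
python3 -c "
from h import *
np.set_printoptions(precision=3,suppress=True)
sf();s=env.observe();print(s['qpos'].round(3),s['tool_rot']);unit();go(-13.5,-18.2,21);go(-13.5,-18.2,8)"
```

```text
clock: 6.6
tcp_pos: [0.2755, -0.3891, 0.2083]
tool_rot: [[0.86, 0.487, 0.154], [0.458, -0.869, 0.189], [0.226, -0.092, -0.97]]
force: [-0.5, -0.2, -0.1]
gripper_width: -0.001
gripper_force: 0.0
clock: 7.85
tcp_pos: [0.2755, -0.389, 0.2082]
tool_rot: [[0.061, 0.986, 0.154], [0.978, -0.09, 0.189], [0.2, 0.139, -0.97]]
force: [-0.2, -0.0, -0.9]
gripper_width: 0.001
gripper_force: 0.0
t 7.85 scanner-frame TCP cm [-36.78 -40.98  20.82] yaw 1.5084 F [-0.2 -0.  -0.9] w 0.0014766416526722675
[-1.245  0.292 -0.331  1.081  0.208  0.389] [[ 0.061  0.986  0.154]
 [ 0.978 -0.09   0.189]
 [ 0.2    0.139 -0.97 ]]
tool shift per cm scanner x,y,z: [-0.002  0.99   0.142] [ 0.98  -0.026  0.199] [ 0.2    0.139 -0.97 ]
-> (-13.5, -18.2, 21) tool cm [22.3  22.47  7.65] norm 32.6
-> (-13.5, -18.2, 8) tool cm [19.7  20.66 20.26] norm 35.0
```

```bash
python3 -m inch '[[[2.8,2.8,0.95],0,0],[[2.8,2.8,0.95],0,0],[[2.8,2.8,0.95],0,0],[[2.8,2.8,0.95],0,0],[[2.8,2.8,0.95],0,0],[[2.8,2.8,0.95],0,0],[[2.8,2.8,0.95],0,0],[[2.7,2.8,1],0,0],[[0,0,0],0,0],[[0,0,0],0,0]]'
python3 -c "
from h import *
np.set_printoptions(precision=3,suppress=True)
sf();s=env.observe();print(s['qpos'].round(3),s['tool_rot']);go(-13.5,-18.2,7)"
```

```text
clock: 9.1
tcp_pos: [0.5212, -0.1766, 0.2097]
tool_rot: [[0.061, 0.986, 0.153], [0.978, -0.09, 0.189], [0.2, 0.138, -0.97]]
force: [-0.9, 0.2, 0.6]
gripper_width: 0.002
gripper_force: 0.0
t 9.1 scanner-frame TCP cm [-13.64 -18.2   20.97] yaw 1.5088 F [-0.9  0.2  0.6] w 0.0019707572946352824
[-0.598  0.307 -0.303  0.94   0.245  1.052] [[ 0.061  0.986  0.153]
 [ 0.978 -0.09   0.189]
 [ 0.2    0.138 -0.97 ]]
-> (-13.5, -18.2, 7) tool cm [-2.8  -1.8  13.57] norm 14.0
```

```bash
python3 -c "
from h import *
go(-13.2,-17.4,7)"; python3 -m inch '[[[-0.34,-0.27,2.3],0,0],[[-0.34,-0.27,2.3],0,0],[[-0.34,-0.27,2.3],0,0],[[-0.33,-0.27,2.3],0,0],[[-0.33,-0.27,2.3],0,0],[[-0.33,-0.2,2.3],0,0],[[0,0,0],0,0],[[0,0,0],0,0],[[0,0,0],0,0],[[0,0,0],0,0]]'
python3 - <<'E'
from h import *
sf();go(-13.2,-17.4,6);im=[]
p,_=env.capture("wrist");q,_=env.capture("scene")
o=np.zeros((600,800,3),np.uint8);o[:400,:640]=p[...,::-1];o[400:,:300]=cv2.resize(q[240:300,210:300],(300,200),interpolation=2)[...,::-1]
cv2.imwrite("pics/w2.png",o)
E
```

```text
-> (-13.2, -17.4, 7) tool cm [-2.02 -1.52 13.77] norm 14.0
clock: 10.35
tcp_pos: [0.5269, -0.1691, 0.0708]
tool_rot: [[0.06, 0.986, 0.155], [0.978, -0.09, 0.188], [0.2, 0.141, -0.97]]
force: [-1.0, 0.2, -0.6]
gripper_width: 0.002
gripper_force: 0.0
t 10.35 scanner-frame TCP cm [-13.11 -17.42   7.08] yaw 1.5091 F [-1.   0.2 -0.6] w 0.0019741642232143364
-> (-13.2, -17.4, 6) tool cm [-0.2  -0.24  1.03] norm 1.1
```

View pics/w2.png

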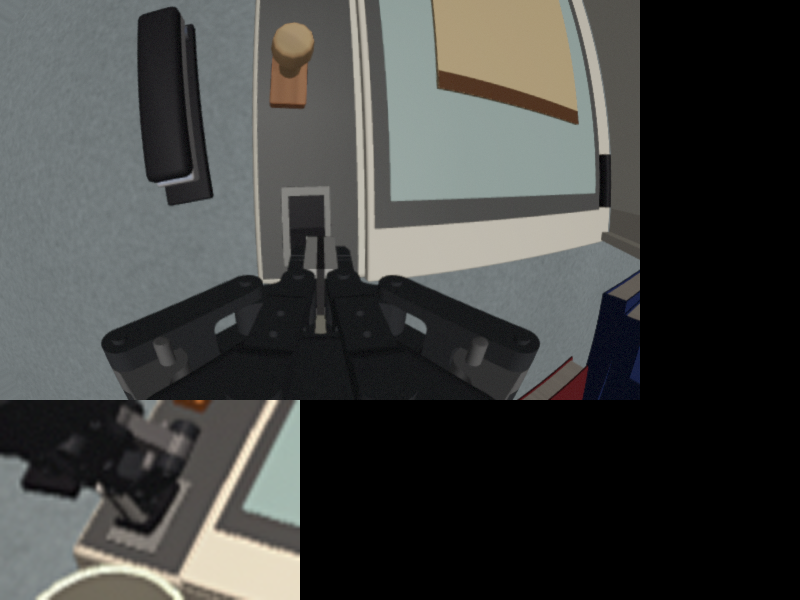

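The wrist view shows the tips at (320,240), just above the right half of the rocker (rocker (289–325, 195–240), bezel 282–330).

```bash
python3 -c "
from h import *
s=env.observe();print('rocker mid-left half',wr(306.5,214,.051,s),'bezel far edge mid',wr(305.5,188,.047,s))"
python3 -m inch '[[[-0.05,-0.12,0.4],0,0],[[-0.05,-0.1,0.3],0,0],[[-0.05,-0.05,0.3],0,0],[[0,0,0],0,0],[[0,0,0],0,0],[[0,0,0],0,0],[[0,0,0],0,0],[[0,0,0],0,0],[[0,0,0],0,0],[[0,0,0],0,0]]'
python3 -c "
from h import *
sf();go(-13.3,-17.5,5.5);go(-13.3,-17.5,5.2)"
```

```text
rocker mid-left half [-13.41771471 -15.46545584   5.1       ] bezel far edge mid [-13.39325308 -14.021956     4.7       ]
clock: 11.7
tcp_pos: [0.5253, -0.1681, 0.0596]
tool_rot: [[0.06, 0.986, 0.154], [0.978, -0.09, 0.189], [0.2, 0.139, -0.97]]
force: [0.7, -0.1, -0.5]
gripper_width: -0.001
gripper_force: 0.1
t 11.7 scanner-frame TCP cm [-13.28 -17.32   5.96] yaw 1.509 F [ 0.7 -0.1 -0.5] w -0.0013084156794147545
-> (-13.3, -17.5, 5.5) tool cm [-0.27 -0.08  0.4 ] norm 0.5
-> (-13.3, -17.5, 5.2) tool cm [-0.33 -0.12  0.69] norm 0.8
```

```bash
python3 -m inch '[[[-0.1,-0.04,0.15],0,0],[[-0.1,-0.04,0.15],0,0],[[-0.05,-0.02,0.1],0,0],[[-0.03,-0.02,0.1],0,0],[[-0.03,0,0.1],0,0],[[0,0,0],0,0],[[0,0,0],0,0],[[0,0,0],0,0],[[0,0,0],0,0],[[0,0,0],0,0]]'
python3 -c "
from h import *
sf();go(-13.3,-17.5,5.1)"
```

```text
clock: 12.95
tcp_pos: [0.5248, -0.1699, 0.0529]
tool_rot: [[0.061, 0.986, 0.154], [0.978, -0.09, 0.189], [0.2, 0.139, -0.97]]
force: [0.4, 0.5, 1.5]
gripper_width: -0.005
gripper_force: 0.8
t 12.95 scanner-frame TCP cm [-13.32 -17.51   5.29] yaw 1.5089 F [0.4 0.5 1.5] w -0.004991402911698488
-> (-13.3, -17.5, 5.1) tool cm [-0.03 -0.01  0.19] norm 0.2
```

```bash
python3 -m inch '[[[-0.02,-0.01,0.1],0,0],[[-0.02,-0.01,0.1],0,0],[[-0.01,0,0.05],0,0],[[0,0,0],0,0],[[0,0,0],0,0],[[0,0,0],0,0],[[0,0,0],0,0],[[0,0,0],0,0],[[0,0,0],0,0],[[0,0,0],0,0]]'
python3 -c "
from h import *
sf();go(-13.3,-17.5,4.8)
q,_=env.capture('scene');cv2.imwrite('pics/s3.png',cv2.resize(q[240:300,210:300],(720,480),interpolation=2)[...,::-1])"
```

```text
clock: 14.2
tcp_pos: [0.5252, -0.1698, 0.052]
tool_rot: [[0.061, 0.986, 0.156], [0.978, -0.09, 0.189], [0.201, 0.141, -0.97]]
force: [-3.9, 1.6, 16.7]
gripper_width: 0.0
gripper_force: 8.1
t 14.2 scanner-frame TCP cm [-13.28 -17.5    5.2 ] yaw 1.509 F [-3.9  1.6 16.7] w 0.0002552096917176508
-> (-13.3, -17.5, 4.8) tool cm [-0.08 -0.08  0.39] norm 0.4
```

View pics/s3.png

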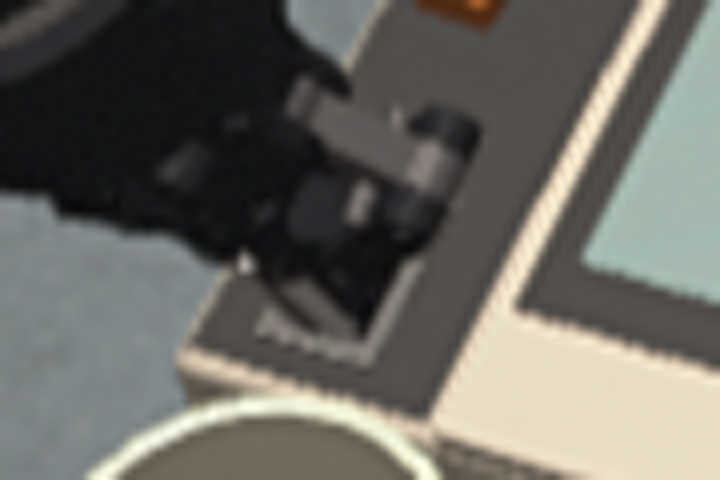

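The tip is on the rocker and the force has risen to 17 N, so it is at a stop. I'll lift off and check.

```bash
python3 -m inch '[[[0.2,0.14,-1],0,0],[[0.6,0.42,-2.9],0,0],[[0.8,0.56,-3.9],0,0],[[0.8,0.56,-3.9],0,0],[[0.8,0.56,-3.9],0,0],[[0.8,0.56,-3.9],0,0],[[0.8,0.56,-3.9],0,0],[[0,0,0],0,0],[[0,0,0],0,0],[[0,0,0],0,0]]'
python3 - <<'E'
from h import *
sf();q,D=env.capture("scene");p,_=env.capture("wrist")
o=np.zeros((400,800,3),np.uint8);o[:,:480]=cv2.resize(q[250:300,225:285],(480,400),interpolation=2);o[:,490:]=cv2.resize(p[120:320,240:395],(310,400),interpolation=2);cv2.imwrite("pics/s4.png",o[...,::-1])
go(2,0,32);go(2.3,-4,30)
E
```

```text
clock: 15.5
tcp_pos: [0.524, -0.1697, 0.2899]
tool_rot: [[0.061, 0.987, 0.152], [0.978, -0.09, 0.19], [0.202, 0.137, -0.97]]
force: [0.1, 0.5, -0.1]
gripper_width: 0.001
gripper_force: 0.0
t 15.5 scanner-frame TCP cm [-13.4  -17.49  28.99] yaw 1.5083 F [ 0.1  0.5 -0.1] w 0.0012539384447272752
-> (2, 0, 32) tool cm [17.71 15.17  2.76] norm 23.5
-> (2.3, -4, 30) tool cm [13.39 15.3   3.94] norm 20.7
```

View pics/s4.png

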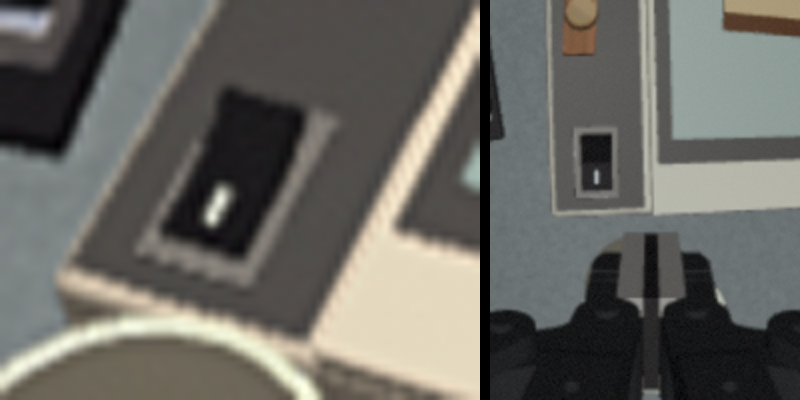

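The rocker's left half now stands up and its right half looks level: the mark is at crop (218,205) and is longer than before. I'll check the heights with the depth reading.

Run:
```python
from h import *
acc=0
for i in range(4):
    q,D=env.capture("scene");acc=acc+D/4
k,n=np.cos(P[2]),np.sin(P[2])
for j in range(-4,5):
    # project rocker line points at y
    y=-.165+j*.004;X=np.array([P[0]+k*-.135-n*y,P[1]+n*-.135+k*y,.052]);c=C["scene"];x=c["intrinsics"]@(c["R"]@X+c["t"]);u,v=x[:2]/x[2]
    S=np.load("pics/scene_d.npy");print(j*4,(round(u),round(v)),"now",bydepth("scene",u,v,acc).round(4)[2],"before",bydepth("scene",u,v,S).round(4)[2])
sf();go(2.5,0,30)
```

```text
-16 (249, 279) now 0.0512 before 0.0557
-12 (250, 277) now 0.0509 before 0.0564
-8 (251, 275) now 0.0511 before 0.0568
-4 (252, 273) now 0.0504 before 0.0546
0 (253, 271) now 0.0504 before 0.0499
4 (254, 270) now 0.0524 before 0.0507
8 (255, 268) now 0.0533 before 0.0507
12 (256, 266) now 0.0539 before 0.052
16 (257, 264) now 0.057 before 0.0513
t 15.8 scanner-frame TCP cm [-13.32 -17.52  29.11] yaw 1.5088 F [ 0.3 -0.9 -0.1] w -0.0007031006284511642
-> (2.5, 0, 30) tool cm [17.3  15.33  4.86] norm 23.6
```

The depth reading confirms the rocker is on: the right half is level at 51 mm and the left end is raised to 57 mm. Next is the lid.

```bash
python3 -m inch '[[[2.5,2.3,0.0],0,0],[[2.5,2.2,0.6],0,0],[[2.5,2.2,0.6],0,0],[[2.5,2.2,0.6],0,0],[[2.5,2.2,0.6],0,0],[[2.5,2.2,0.6],0,0],[[2.5,2.2,0.7],0,0],[[0,0,0],0,0],[[0,0,0],0,0],[[0,0,0],0,0]]'
python3 - <<'E'
from h import *
np.set_printoptions(precision=2,suppress=True)
sf()
s=env.observe();print(s["qpos"].round(2));k,n=np.cos(P[2]),np.sin(P[2])
th=np.r_[.985,np.linspace(.95,.06,20),.04,.02,0,-.01]
p=np.c_[14.5-25*np.cos(th)+2*np.sin(th)+.5,0*th,5.6+25*np.sin(th)+2*np.cos(th)]
go(*p[0])
A=np.array([[k,n,0],[-n,k,0],[0,0,1]])
print(np.c_[th[1:],np.diff(p,axis=0)@A@s["tool_rot"]])
E
```

```text
clock: 17.05
tcp_pos: [0.6935, -0.0067, 0.3124]
tool_rot: [[0.062, 0.986, 0.154], [0.978, -0.091, 0.189], [0.2, 0.139, -0.97]]
force: [-0.8, -0.1, 0.2]
gripper_width: -0.002
gripper_force: 0.0
t 17.05 scanner-frame TCP cm [ 2.47 -0.13 31.24] yaw 1.5078 F [-0.8 -0.1  0.2] w -0.0015957940448475714
[-0.21  0.46  0.19  1.19  0.22  1.45]
-> (np.float64(2.8449663196404615), np.float64(0.0), np.float64(27.537528489538772)) tool cm [-0.61 -0.15  3.67] norm 3.7
[[ 0.95 -0.09 -0.81  0.32]
 [ 0.9  -0.12 -1.07  0.47]
 [ 0.86 -0.13 -1.05  0.52]
 [ 0.81 -0.14 -1.02  0.57]
 [ 0.76 -0.15 -0.99  0.61]
 [ 0.72 -0.16 -0.96  0.66]
 [ 0.67 -0.17 -0.93  0.7 ]
 [ 0.62 -0.17 -0.89  0.74]
 [ 0.58 -0.18 -0.86  0.78]
 [ 0.53 -0.19 -0.82  0.82]
 [ 0.48 -0.2  -0.78  0.86]
 [ 0.43 -0.2  -0.74  0.89]
 [ 0.39 -0.21 -0.69  0.93]
 [ 0.34 -0.21 -0.65  0.96]
 [ 0.29 -0.22 -0.6   0.99]
 [ 0.25 -0.22 -0.55  1.01]
 [ 0.2  -0.22 -0.5   1.04]
 [ 0.15 -0.23 -0.45  1.06]
 [ 0.11 -0.23 -0.4   1.08]
 [ 0.06 -0.23 -0.35  1.1 ]
 [ 0.04 -0.1  -0.13  0.47]
 [ 0.02 -0.1  -0.12  0.48]
 [ 0.   -0.1  -0.11  0.48]
 [-0.01 -0.05 -0.05  0.24]]
```

Approach to contact, then start the arc.

```bash
python3 -m inch '[[[-0.2,-0.05,1.2],0,0],[[-0.2,-0.05,1.2],0,0],[[-0.1,-0.03,0.6],0,0],[[-0.1,-0.02,0.6],0,0],[[-0.09,-0.8,0.32],0,0],[[-0.12,-1.07,0.5],0,0],[[-0.13,-1.05,0.55],0,0],[[-0.14,-1,0.57],0,0],[[0,0,0],0,0],[[0,0,0],0,0]]'
python3 - <<'E'
from h import *
sf()
T=env.capture("top")[1]
k,n=np.cos(P[2]),np.sin(P[2])
# lid angle: fit slope of upper surface along left part column
for u in(255,265,275):
    q=np.array([bydepth("top",u,v,T) for v in range(112,175,4)])-[P[0],P[1],0];xs=q[:,0]*k+q[:,1]*n
    print(u,[(round(100*a,1),round(100*b,1)) for a,b in zip(xs,q[:,2])])
E
```

```text
clock: 18.3
tcp_pos: [0.6608, -0.0025, 0.2519]
tool_rot: [[0.061, 0.986, 0.154], [0.978, -0.09, 0.189], [0.2, 0.139, -0.97]]
force: [-7.3, -0.6, 8.7]
gripper_width: 0.003
gripper_force: 4.4
t 18.3 scanner-frame TCP cm [-0.83  0.08 25.19] yaw 1.5084 F [-7.3 -0.6  8.7] w 0.002563011319596142
255 [(np.float64(16.9), np.float64(-0.1)), (np.float64(15.8), np.float64(0.0)), (np.float64(11.6), np.float64(11.3)), (np.float64(10.2), np.float64(12.8)), (np.float64(8.9), np.float64(14.1)), (np.float64(7.6), np.float64(15.6)), (np.float64(6.5), np.float64(16.5)), (np.float64(5.3), np.float64(17.9)), (np.float64(4.1), np.float64(19.3)), (np.float64(3.0), np.float64(20.3)), (np.float64(1.9), np.float64(21.5)), (np.float64(0.9), np.float64(22.4)), (np.float64(-0.1), np.float64(23.7)), (np.float64(-1.1), np.float64(24.6)), (np.float64(-1.9), np.float64(24.9)), (np.float64(-2.6), np.float64(24.3))]
265 [(np.float64(14.6), np.float64(8.3)), (np.float64(13.1), np.float64(10.0)), (np.float64(11.8), np.float64(11.2)), (np.float64(10.3), np.float64(12.9)), (np.float64(9.1), np.float64(14.1)), (np.float64(
[... 299 characters left out ...]
9), np.float64(24.5)), (np.float64(-1.8), np.float64(24.8)), (np.float64(-2.5), np.float64(24.4))]
275 [(np.float64(14.9), np.float64(7.9)), (np.float64(13.3), np.float64(9.8)), (np.float64(12.0), np.float64(10.9)), (np.float64(10.6), np.float64(12.4)), (np.float64(9.3), np.float64(14.0)), (np.float64(8.1), np.float64(15.1)), (np.float64(6.8), np.float64(16.5)), (np.float64(5.6), np.float64(17.9)), (np.float64(4.6), np.float64(18.7)), (np.float64(3.4), np.float64(19.9)), (np.float64(2.3), np.float64(21.2)), (np.float64(1.3), np.float64(22.2)), (np.float64(0.3), np.float64(23.3)), (np.float64(-0.8), np.float64(24.4)), (np.float64(-1.6), np.float64(24.9)), (np.float64(-2.3), np.float64(24.4))]
```

The lid follows as modelled (edge at x −1.6, z 24.9 cm). I'll carry on along the arc.

```bash
python3 -m inch '[[[-0.15,-1,0.6],0,0],[[-0.16,-0.97,0.66],0,0],[[-0.17,-0.93,0.7],0,0],[[-0.17,-0.9,0.74],0,0],[[-0.18,-0.86,0.78],0,0],[[-0.19,-0.82,0.82],0,0],[[-0.2,-0.78,0.86],0,0],[[-0.2,-0.74,0.9],0,0],[[-0.2,-0.7,0.93],0,0],[[-0.2,-0.65,0.96],0,0]]'
python3 -c "
from h import *
sf()"
```

```text
clock: 19.6
tcp_pos: [0.5903, 0.0023, 0.1579]
tool_rot: [[0.061, 0.986, 0.154], [0.978, -0.09, 0.189], [0.2, 0.139, -0.97]]
force: [-2.6, -0.2, 3.5]
gripper_width: -0.0
gripper_force: 1.9
t 19.6 scanner-frame TCP cm [-7.89  0.1  15.79] yaw 1.5089 F [-2.6 -0.2  3.5] w -0.00034970921320200815
```

```bash
python3 -m inch '[[[-0.22,-0.6,0.99],0,0],[[-0.22,-0.55,1.0],0,0],[[-0.22,-0.5,1.0],0,0],[[-0.22,-0.45,1.0],0,0],[[-0.2,-0.35,0.9],0,0],[[-0.17,-0.27,0.8],0,0],[[-0.15,-0.2,0.7],0,0],[[-0.13,-0.16,0.6],0,0],[[-0.1,-0.12,0.5],0,0],[[-0.08,-0.1,0.4],0,0]]'
python3 -c "
from h import *
sf();go(-10,0,7.4)"
```

```text
clock: 20.85
tcp_pos: [0.5703, 0.0035, 0.0767]
tool_rot: [[0.06, 0.986, 0.157], [0.978, -0.09, 0.19], [0.201, 0.142, -0.969]]
force: [-18.3, -2.3, 52.0]
gripper_width: 0.001
gripper_force: 26.7
t 20.85 scanner-frame TCP cm [-9.89  0.1   7.67] yaw 1.5093 F [-18.3  -2.3  52. ] w 0.0011284504451283548
-> (-10, 0, 7.4) tool cm [-0.15 -0.14  0.22] norm 0.3
```

The lid has bottomed out: TCP 76.7 mm against a top at 76 mm. I'll lift off and move towards the scan key.

```bash
python3 -m inch '[[[0.1,0.07,-0.5],0,0],[[0.3,0.2,-1.5],0,0],[[0.6,0.4,-2.9],0,0],[[0.6,0.42,-2.9],0,0],[[3,-0.75,0.5],0,0],[[3,-0.75,0.5],0,0],[[3,-0.75,0.5],0,0],[[3,-0.7,0.55],0,0],[[3,-0.7,0.55],0,0],[[0,0,0],0,0]]'
python3 - <<'E'
from h import *
sf();print(env.observe()["qpos"].round(2))
q,T=env.capture("top")
k,n=np.cos(P[2]),np.sin(P[2])
for xs,ys in[(-9.5,-15),(-9.5,-8),(-5,-15),(0,-10),(8,-10),(0,10)]:
    X=np.array([P[0]+(k*xs-n*ys)/100,P[1]+(n*xs+k*ys)/100,.076]);c=C["top"];x=c["intrinsics"]@(c["R"]@X+c["t"]);u,v=x[:2]/x[2];print(xs,ys,"z",bydepth("top",u,v,T)[2].round(4))
E
```

```text
clock: 22.1
tcp_pos: [0.5452, 0.1599, 0.1542]
tool_rot: [[0.057, 0.987, 0.153], [0.978, -0.086, 0.189], [0.2, 0.139, -0.97]]
force: [0.0, -1.0, 0.8]
gripper_width: -0.0
gripper_force: 0.0
t 22.1 scanner-frame TCP cm [-13.41  15.53  15.42] yaw 1.5121 F [ 0.  -1.   0.8] w -0.0004076526389068273
[ 0.06  0.3  -0.48  0.63  0.18  1.72]
-9.5 -15 z 0.0767
-9.5 -8 z 0.0777
-5 -15 z 0.0753
0 -10 z 0.074
8 -10 z 0.079
0 10 z 0.0767
```

The lid is shut (top at about 76 mm all over). Now turn about 0.7 rad so the finger linkage clears both the lid edge and the pot. q6 should end near 2.4.

```bash
python3 -m inch '[[[0,0,0],0.14,0],[[0,0,0],0.14,0],[[0,0,0],0.14,0],[[0,0,0],0.14,0],[[0,0,0],0.14,0],[[0,0,0],0,0],[[0,0,0],0,0],[[0,0,0],0,0],[[0,0,0],0,0],[[0,0,0],0,0]]'
python3 - <<'E'
from h import *
np.set_printoptions(precision=3,suppress=True)
sf();s=env.observe();print(s["qpos"].round(2));unit();go(-13.2,15.4,7.5)
p,_=env.capture("wrist");cv2.imwrite("pics/w5.png",p[...,::-1])
E
```

```text
clock: 23.4
tcp_pos: [0.546, 0.1583, 0.154]
tool_rot: [[0.681, 0.716, 0.154], [0.69, -0.698, 0.189], [0.243, -0.022, -0.97]]
force: [-0.2, -0.4, 0.2]
gripper_width: 0.003
gripper_force: 0.0
t 23.4 scanner-frame TCP cm [-13.32  15.38  15.4 ] yaw 0.792 F [-0.2 -0.4  0.2] w 0.0033627968831091274
[ 0.05  0.3  -0.48  0.63  0.18  2.42]
tool shift per cm scanner x,y,z: [0.635 0.759 0.142] [ 0.733 -0.651  0.199] [ 0.243 -0.022 -0.97 ]
-> (-13.2, 15.4, 7.5) tool cm [-1.84  0.25  7.68] norm 7.9
```

View pics/w5.png

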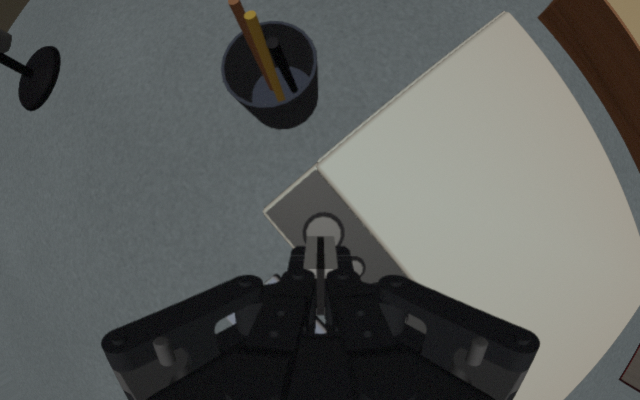

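The wrist view shows the scan key at (324,232), right by the tips, and key_a at (357,266). The pot at (270,75) is well clear.

```bash
python3 -c "
from h import *
s=env.observe();print('key',wr(324,232,.052,s))"
python3 -m inch '[[[-0.3,0.05,1.4],0,0],[[-0.3,0.05,1.4],0,0],[[-0.3,0.04,1.4],0,0],[[-0.3,0.02,1.4],0,0],[[-0.3,0,1.4],0,0],[[-0.2,0,0.8],0,0],[[-0.1,0,0.6],0,0],[[-0.1,0,0.4],0,0],[[0,0,0],0,0],[[0,0,0],0,0]]'
python3 -c "
from h import *
sf();go(-13.15,15.5,5.2);go(-13.15,15.5,4.9)"
```

```text
key [-13.21198525  15.30036459   5.2       ]
clock: 24.7
tcp_pos: [0.5481, 0.1607, 0.0644]
tool_rot: [[0.681, 0.715, 0.155], [0.69, -0.698, 0.189], [0.244, -0.022, -0.97]]
force: [0.0, -0.2, -0.6]
gripper_width: -0.002
gripper_force: 0.0
t 24.7 scanner-frame TCP cm [-13.12  15.64   6.44] yaw 0.7918 F [ 0.  -0.2 -0.6] w -0.00216592270544624
-> (-13.15, 15.5, 5.2) tool cm [-0.42  0.1   1.17] norm 1.2
-> (-13.15, 15.5, 4.9) tool cm [-0.49  0.1   1.46] norm 1.5
```

```bash
python3 -m inch '[[[-0.15,0.03,0.4],0,0],[[-0.15,0.03,0.4],0,0],[[-0.08,0.03,0.2],0,0],[[-0.05,0,0.15],0,0],[[-0.03,0,0.1],0,0],[[-0.03,0,0.1],0,0],[[-0.03,0,0.1],0,0],[[0,0,0],0,0],[[0,0,0],0,0],[[0,0,0],0,0]]'
python3 -c "
from h import *
sf();go(-13.15,15.5,4.7)"
```

```text
clock: 25.95
tcp_pos: [0.5473, 0.1594, 0.0495]
tool_rot: [[0.681, 0.715, 0.155], [0.69, -0.698, 0.19], [0.244, -0.022, -0.97]]
force: [-3.3, -0.2, 10.9]
gripper_width: -0.002
gripper_force: 5.3
t 25.95 scanner-frame TCP cm [-13.19  15.51   4.95] yaw 0.7919 F [-3.3 -0.2 10.9] w -0.0019207854919649216
-> (-13.15, 15.5, 4.7) tool cm [-0.04  0.04  0.25] norm 0.3
```

11 N is above the key's 5 N at full travel, so it is at its stop. I'll press slightly more for certainty, then release.

```bash
python3 -m inch '[[[-0.01,0,0.05],0,0],[[0,0,0],0,0],[[0.05,0,-0.2],0,0],[[0.1,0,-0.4],0,0],[[0.25,-0.02,-1],0,0],[[0.7,-0.07,-2.9],0,0],[[0.9,-0.08,-3.9],0,0],[[0.9,-0.08,-3.9],0,0],[[0,0,0],0,0],[[0,0,0],0,0]]'
python3 - <<'E'
from h import *
sf()
o=np.zeros((600,800,3),np.uint8)
a,D=env.capture("scene");b,_=env.capture("top");w,_=env.capture("wrist")
o[:400,:640]=a[...,::-1];o[400:,:400]=cv2.resize(b[195:295,240:440],(400,200))[...,::-1];o[400:,400:]=cv2.resize(w[130:280,180:480],(400,200))[...,::-1]
cv2.imwrite("pics/end.png",o)
E
```

```text
clock: 27.2
tcp_pos: [0.5458, 0.1575, 0.1742]
tool_rot: [[0.682, 0.715, 0.154], [0.69, -0.699, 0.189], [0.242, -0.022, -0.97]]
force: [0.7, 0.8, -0.5]
gripper_width: 0.001
gripper_force: 0.0
t 27.2 scanner-frame TCP cm [-13.34  15.3   17.42] yaw 0.7915 F [ 0.7  0.8 -0.5] w 0.0009182728114502077
```

View pics/end.png

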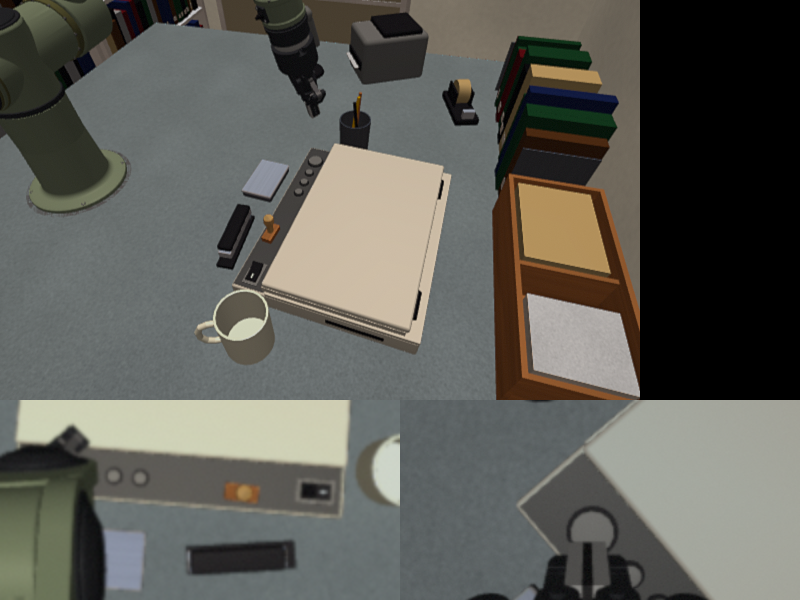

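The final view shows the lid shut, the rocker on at (255,272), the scan key up at (316,160), and the stamp, mug and other items where they were. I'll hand it in.

```bash
python3 -c "
from bench import env
print(env.sign_off())"
```

```text
the job is handed in; nothing more can be done
None
```

The job is handed in at about 27 s: rocker on, lid eased fully shut, scan key pressed to its stop and back up, and nothing else seen moved, though a joint-limit mistake early on swung the arm aside and left the gripper tilted about 14° for the presses.

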